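Load the slide carrier under the leaf spring

TASK

Load the orange slide carrier into the station: with the fingertips press its ribbed pad down hard until the sprung platform is down, and keep pressing while you slide the carrier under the gate bar and its leaf spring until its nose meets the blue end stop. Then take the hand away and leave it there. Only push the carrier, never lift it, and do not disturb the vials and the rack of micro tubes that stand beside the station.

Things in the scene. Friction and masses are not known exactly. Their poses are not given: they have to be found in the camera images.
- station: fixed grey slide-loading station, 254 x 79 mm. Origin: centre of its underside; x = loading direction (from the sprung platform to the blue end stop), z up. A channel 67 mm wide runs along it between rails 6 mm wide; their tops, and the rear wall at x = -120 mm, are 34 mm above the table. Past the gate bar a fixed floor lies 14 mm above the table.
- gate (a point): middle of the lower front edge of the dark steel gate bar across the channel; axes as station. The bar is 14 mm long in x, its underside (this point) 33 mm and top 45 mm above the table; its end blocks reach 49 mm. The carrier's front part is too high to go under until the platform is pressed down.
- stop_face (a point): middle of the blue end stop's face, 75 mm past gate in the loading direction, 22 mm above the table; the stop is 44 mm high; axes as station
- platform (a joint): white sprung platform (158 x 66 mm) in the channel before the gate, the carrier lies on it: 0 = up, top 23.5 mm above the table; 0.009 m = fully down, top 14.5 mm. With the carrier on it, it starts to sink at about 6 N of push and is fully down at about 12 N; it springs up by itself. At least 7 mm down lets the carrier under the gate bar.
- leaf_spring (a joint): sprung steel strip, 30 mm wide, hinged inside the gate bar and sloping down past it: 0 = hanging free, tip 25.5 mm above the table, 46 mm past the gate's front edge; it swings up (positive, rad) to about 0.1 when it rides on the carrier, pressing on it with about 4 N
- carrier: loose orange carrier with two glass slides, about 0.2 kg, 140 x 64 mm. Origin: on its underside below the step, mid-width; x to its nose (loading direction), z up. Front part, x = 0 to 95 mm, 16 mm thick; behind it, x = -45 to 0, a ribbed finger pad 8 mm thick: the 8-mm step between is a wall for fingertips on the pad to push against. Slides easily (friction about 0.15).
- carrier_nose (a point): middle of the carrier's front face, 8 mm above its underside, 95 mm ahead of the step; axes as the carrier's. With the nose at the end stop the step is still 20 mm before the gate's front edge, so the pad stays outside.
- carrier_pad (a point): middle of the top of the ribbed finger pad, 22.5 mm behind the step; 31.5 mm above the table at first, 22.5 mm with the platform fully down; axes as the carrier's
- vial_red: bystander, loose: small white vial with red cap, 23 mm wide, 43 mm tall; origin at the centre of its underside
- vial_blue: bystander, loose: small white vial with blue cap, 23 mm wide, 43 mm tall; origin at the centre of its underside
- vial_green: bystander, loose: small white vial with green cap, 23 mm wide, 43 mm tall; origin at the centre of its underside
- micro_rack: bystander, loose: teal rack of micro tubes, 52 x 124 x 38 mm; origin at the centre of its underside

How it is judged:
By the outcome, as a careful person would: the job done as asked, in the order asked, and still so for the second after the job is handed in, with the robot touching nothing.
It also fails if it takes over 40 s, if anything falls off the work surface, if the arm or the gripper's body presses on something with over 40 N, if the wrist force passes 120 N, or if a joint passes its speed limit or range.

ROBOT

A 7-joint arm with a two-finger parallel gripper is mounted at the origin on the work surface; the furniture and walls round the work are solid. World frame = base frame: x ahead of the robot, y to its left, z up, the work surface at z = 0. Lengths are in mm, angles in rad, forces in N, time in s.
With the tool pointing down it reaches from about 425 to 875 mm from the base axis. Payload 4.7 kg.
Tool frame: the origin (TCP) lies midway between the tips of the shut fingers; the grasp point (between the pads) lies 19 mm behind it; z points along the fingers, y is the direction in which the jaws open and shut (so a half turn about z gives the same grasp; the last joint's range is limited). The gripper opens to 87 mm and grips with 3 to 60 N. Pads are 19 mm wide; open, the fingers measure 117 mm over their backs; the gripper's body (75 mm by 190 mm) begins 51 mm behind the grasp point.
Start: joints at [1.17, 0.321, -0.07, 1.45, 0.023, 1.371, -0.057], TCP at [261.937, -594.907, 222.587] pointing down, gripper open.
Joint ranges: [-2.86, 2.86], [-0.3, 2.09], [-1.38, 1.24], [0.06, 2.45], [-1.56, 4.7], [0.09, 2.05], [-2.69, 2.69]. Speed limits (rad/s): [2.57, 2.57, 3.14, 3.14, 3.14, 3.14, 3.14].

INTERFACE

Orientations are given as [roll, pitch, yaw] about the fixed x, y, z axes, in that order (R = Rz(yaw) Ry(pitch) Rx(roll)).
In Python, from rig import sense, camera, camera_info, job_done gives the robot as it stands.
- The arm moves only by the tool step_arm, never from a script. Its argument "steps" is a list that holds one entry, the list of rows, each a list of 6 numbers: the shift along the world's x, y, z in cm, then the turn, a rotation vector about the world's x, y, z in degrees. In form: [[[dx, dy, dz, ax, ay, az], ...]]. A call has exactly 8 rows; each row shifts and turns the pose as measured when the row begins; what a row does not reach is not made up. A row lasts 1/10 s, in which the tool goes at most 50 mm and 8.59 degrees, less where a joint would pass 70% of its speed; a pose out of reach is approached as far as the arm can. A call with a gripper value outside its range is refused whole. "hand" is the gripper command: -1 is shut, 1 is fully open, values between are in proportion, set as the call begins (left out, the last holds). The fingers move at their own pace and stop on an object; the grip force is fixed at half the most. Time passes only in rows, so rows that do not move let the fingers close, or fill a call up. It gives the time, the measured TCP pose, the force and the opening at its end, in the units of the state.
- sense(): the state, without advancing time (a new reading comes with each control period).
- camera(name): name is "scene" or "top" or "wrist"; returns the picture (384x512x3 uint8, red, green, blue); there is no depth.
- camera_info(name): a dict with "fx", "fy", "cx", "cy" (pixels), "world_to_cam" (4x4, takes a point from world to camera coordinates). Camera axes: x right, y down, z forward; pixel columns grow to the right and rows downward; lengths in mm; the calibration is good to about 2 mm. A picture is of the moment at which its call begins: read the wrist's pose just before it. camera_info takes no time and is no camera call; for the wrist camera it gives the pose at the moment of the call.
- job_done(): hands the job in, once; it reports no verdict.
The state is a dict: "time": time; "qpos": joint angles; "dq": joint speeds; "tau": joint torques, N m; "tool_pos": TCP position; "tcp_rot": TCP orientation; "force": force on the tool from outside, world axes, zero at the start; "ft_torque": the same for the moment, N m; "width": finger opening in mm.
Only numpy, scipy, OpenCV 4.12 (cv2) and the standard library are available. Lean on these libraries where they do the work, as an engineer would, in place of code of your own. Each camera call takes 0.05 s, during which the arm holds its last target.

## Working session

There is one attempt and no reset: what is moved stays moved. The work goes in short steps, Python scripts to look and compute and a tool call to move; the robot and the scene stay as the last step left them, time stands still between calls to the robot, and variables do not carry over. Pictures are saved under pics/ and viewed, and the job is handed in when it is done.

Besides the shell and the picture viewer there is one more tool, called after "Request:" as a command line: name --argument value ..., lists and objects as JSON in quotes. step_arm: Moves the arm, as the interface text tells. Its arguments: {"type":"object","properties":{"steps":{"type":"array","items":{"type":"array","items":{"type":"array","items":{"type":"number"}}}},"hand":{"type":"number"}},"required":["steps"]}

```bash
mkdir -p pics; ls; python3 - <<'E'
from rig import *
import cv2
s=sense();print({k:s[k] for k in ('time','tool_pos','tcp_rot','force','width')})
for n in("scene","top","wrist"):
    ci=camera_info(n);print(n,ci)
    cv2.imwrite(f"pics/{n}0.png",camera(n)[:,:,::-1])
E
```

```text
pics
{'time': 0.0, 'tool_pos': array([ 261.67795011, -594.36832983,  221.44266129]), 'tcp_rot': array([-3.13962015e+00,  1.00081182e-04,  4.14827154e-01]), 'force': array([ 0.3409903 , -0.88434638,  0.06988216]), 'width': 86.77747094534311}
scene {'fx': 352.918751056035, 'fy': 352.918751056035, 'cx': 260.1235139047781, 'cy': 193.53596406257518, 'world_to_cam': array([[ 7.81020375e-01, -6.23974288e-01, -2.57538652e-02,
        -3.02614900e+02],
       [-2.85319933e-01, -3.19840609e-01, -9.03490188e-01,
         1.55390365e+02],
       [ 5.55517515e-01,  7.12992337e-01, -4.27834335e-01,
         6.85533045e+02],
       [ 0.00000000e+00,  0.00000000e+00,  0.00000000e+00,
         1.00000000e+00]])}
top {'fx': 416.59056635870735, 'fy': 416.59056635870735, 'cx': 251.1497064169109, 'cy': 191.59897096845003, 'world_to_cam': array([[ 1.14691759e-01, -9.93388574e-01, -4.99420415e-03,
        -3.82948497e+01],
       [-9.72469589e-01, -1.11247133e-01, -2.04760773e-01,
         4.03863762e+02],
       [ 2.02851421e-01,  2.83410849e-02, -9.78799307e-01,
         8.66979632e+02],
       [ 0.00000000e+00,  0.00000000e+00,  0.00000000e+00,
         1.00000000e+00]])}
wrist {'fx': 331.9097168276344, 'fy': 331.9097168276344, 'cx': 253.37472389062492, 'cy': 193.46929408047484, 'world_to_cam': array([[ 4.03351501e-01, -9.15042647e-01, -2.12638128e-03,
        -6.48265372e+02],
       [-8.85999418e-01, -3.91127958e-01,  2.49046084e-01,
        -3.12042559e+01],
       [-2.28719475e-01, -9.85691390e-02, -9.68489301e-01,
         3.89406171e+02],
       [ 0.00000000e+00,  0.00000000e+00,  0.00000000e+00,
         1.00000000e+00]])}
```

View pics/scene0.png

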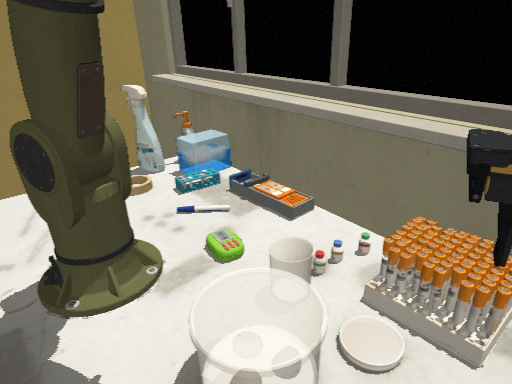

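View pics/top0.png

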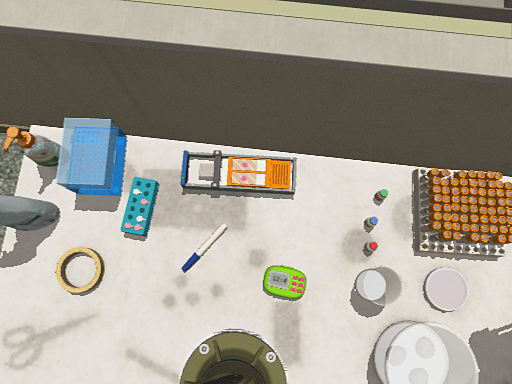

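View pics/wrist0.png

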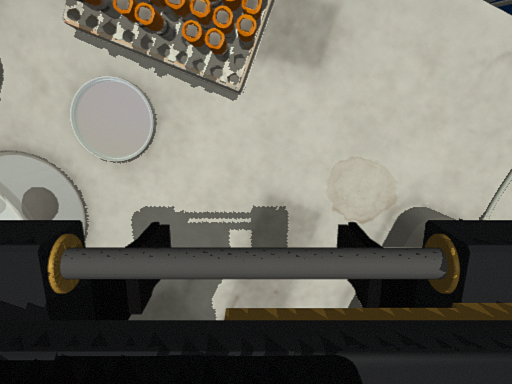

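Top view: the station spans roughly (182..296, 150..197), with the blue stop at left, the carrier at (228–293) and the loading direction toward the left (world +y). I'll enlarge it.

```bash
python3 - <<'E'
import cv2
a=cv2.imread("pics/top0.png")[140:205,172:305]
cv2.imwrite("pics/topc.png",cv2.resize(a,None,fx=6,fy=6,interpolation=cv2.INTER_CUBIC))
a=cv2.imread("pics/scene0.png")[160:225,220:320]
cv2.imwrite("pics/scenec.png",cv2.resize(a,None,fx=8,fy=8,interpolation=cv2.INTER_CUBIC))
E
```

```text
(no output)
```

View pics/topc.png

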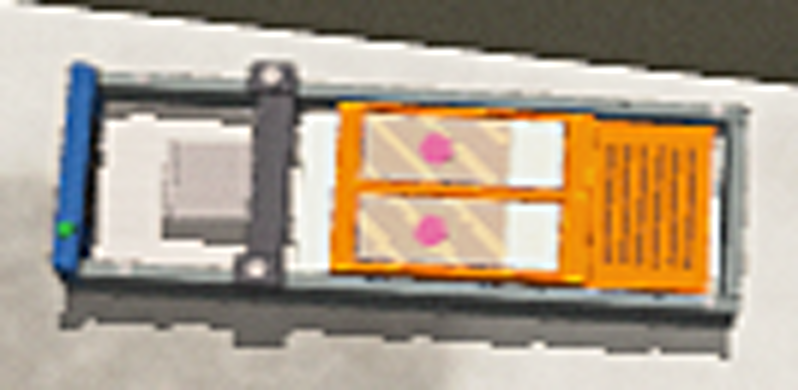

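View pics/scenec.png

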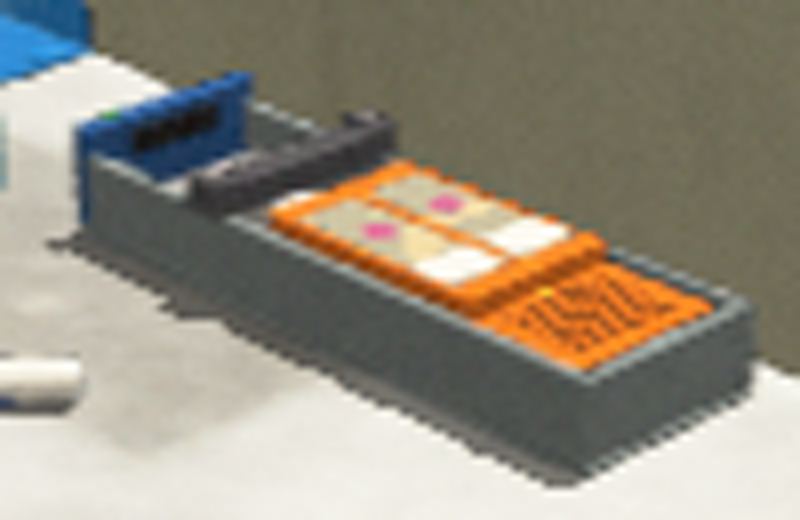

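```bash
cat > h.py <<'E'
import numpy as np
from rig import camera_info
def ray(cam,u,v,z):
    c=camera_info(cam);M=c["world_to_cam"];R=M[:3,:3];t=M[:3,3]
    d=R.T@np.array([(u-c["cx"])/c["fx"],(v-c["cy"])/c["fy"],1]);o=-R.T@t
    return o+d*(z-o[2])/d[2]
def proj(cam,p):
    c=camera_info(cam);q=c["world_to_cam"]@np.r_[p,1];return np.array([c["fx"]*q[0]/q[2]+c["cx"],c["fy"]*q[1]/q[2]+c["cy"]])
E
python3 - <<'E'
from h import *
def T(x,y,z): return ray("top",172+(x+.5)/6-.5,140+(y+.5)/6-.5,z)
def S(x,y,z): return ray("scene",220+(x+.5)/8-.5,160+(y+.5)/8-.5,z)
P={}
for n,x,y,z in [("rearB",738,306,34),("rearT",747,106,34),("stopTopB",55,272,44),("stopTopT",75,65,44),("stopTopT_r",97,65,44),("gblkT",272,62,49),("gblkB",258,283,49),("gateFrontmidtop",291,180,45),("noseT",340,102,39.5),("noseB",333,272,39.5),("stepT",594,117,39.5),("stepB",588,288,39.5),("padT",715,125,31.5),("padB",710,292,31.5)]:
    P[n]=T(x,y,z);print(n,P[n].round(1))
for n,x,y,z in [("rear near corner",588,382,34),("rear far",748,300,34)]:print(n,S(x,y,z).round(1))
d=lambda a,b:np.linalg.norm(P[a]-P[b])
print(d("rearB","rearT"),d("noseT","noseB"),d("noseT","stepT"),d("noseT","padT"))
for a,b in[("rearT","rearB"),("stopTopT","stopTopB"),("noseT","noseB"),("padT","padB")]:
    v=P[b]-P[a];print(a,np.degrees(np.arctan2(v[1],v[0])))
for a,b in[("stepT","noseT"),("stepB","noseB"),("rearB","stopTopB"),("rearT","stopTopT")]:
    v=P[b]-P[a];print(a,np.degrees(np.arctan2(v[1],v[0])))
E
```

```text
rearB [420.3 -86.4  34. ]
rearT [496.6 -82.6  34. ]
stopTopB [402.5 162.5  44. ]
stopTopT [481.1 166.9  44. ]
stopTopT_r [482.  158.8  44. ]
gblkT [489.   93.8  49. ]
gblkB [405.7  87.9  49. ]
gateFrontmidtop [446.3  81.5  45. ]
noseT [479.4  67.9  39.5]
noseB [414.9  62.3  39.5]
stepT [484.3 -26.3  39.5]
stepB [419.6 -31.   39.5]
padT [488.7 -71.6  31.5]
padB [424.9 -75.8  31.5]
rear near corner [419.5 -87.2  34. ]
rear far [495.5 -80.   34. ]
76.3921992952868 64.68682759010932 94.35851814546487 140.04956514247587
rearT -177.15264460607682
stopTopT -176.8309879347196
noseT -175.03792892869907
padT -176.1788179335988
stepT 92.98999598382532
stepB 92.84530411975959
rearB 94.10526090677699
rearT 93.55949119575223
```

```bash
python3 - <<'E'
from h import *
for u,v in[(60,140),(200,151),(350,163)]: print(ray("top",u,v,0).round(0))
for u,v in [(200,97),(270,116),(350,138),(430,162)]:
    c=camera_info("scene");M=c["world_to_cam"];R=M[:3,:3];o=-R.T@M[:3,3]
    d=R.T@np.array([(u-c["cx"])/c["fx"],(v-c["cy"])/c["fy"],1]);print("wall",(o+d*(515-o[0])/d[0]).round(0))
c=camera_info("wrist")["world_to_cam"];print(-c[:3,:3].T@c[:3,3])
print("rack tube top",ray("top",435,235,80),ray("top",435,170,80),"vials",ray("top",383,194,43),ray("top",372,246,43))
E
```

```text
[486. 470.   0.]
[497. 139.   0.]
[ 507. -210.    0.]
wall [515. 487. 209.]
wall [515. 108. 205.]
wall [ 515. -163.  201.]
wall [ 515. -344.  195.]
[ 322.91375268 -567.0445552   383.67327701]
rack tube top [ 350.46628841 -375.71758145   80.        ] [ 487.80124937 -372.28124449   80.        ] vials [ 432.5790783  -277.09219941   43.        ] [ 317.51688004 -259.65526863   43.        ]
```

```bash
python3 - <<'E'
from h import *
for p in [(515,100,205),(515,100,0),(515,-200,205)]: print(proj("top",np.array(p,float)))
for z in (205,): print(ray("top",200,49,z),ray("top",200,8,z))
E
```

```text
[208.29066591 110.79394643]
[217.55527321 145.38415804]
[370.07641723 128.06733737]
[638.37108891 132.95105638 205.        ] [726.10151959 145.32291386 205.        ]
```

Request:
step_arm --steps '[[[1,1,0,0,0,8],[1,2,0,0,0,8],[1.5,2.5,0,0,0,8],[1.5,3,0,0,0,8],[1.5,3,0,0,0,8],[1.5,3,0,0,0,8],[1.5,3,0,0,0,8],[1.5,3,0,0,0,8]]]' --hand -1

```text
time: 0.95
tool_pos: [368.2, -385.6, 217.2]
tcp_rot: [-3.134, 0.001, 1.564]
force: [0.4, -0.0, 0.3]
width: 31.4
```

Request:
step_arm --steps '[[[0,2,0,0,0,8],[0,2.5,0,0,0,8],[0.5,2.5,0,0,0,8],[0.5,2.5,0,0,0,8],[1,2.5,0,0,0,8],[1,2.5,0,0,0,8],[1,3,0,0,0,8],[1,3,0,0,0,8]]]'

```text
time: 1.75
tool_pos: [419.3, -170.0, 215.4]
tcp_rot: [-3.133, -0.001, 2.731]
force: [0.5, -0.2, -0.3]
width: 0.9
```

Request:
step_arm --steps '[[[0.5,2,0,0,0,6],[0.5,2,0,0,0,6],[0.5,2,-1,0,0,6],[0.5,2,-1,0,0,5],[0.5,1.5,-1.5,0,0,3],[0.5,1.2,-2,0,0,0],[0.3,0.8,-2,0,0,0],[0,0.2,-1,0,0,0]]]'

```text
time: 2.55
tool_pos: [454.6, -42.6, 129.0]
tcp_rot: [-3.13, 0.003, -3.066]
force: [-1.3, 0.1, 0.2]
width: 0.4
```

```bash
python3 - <<'E'
from rig import *
from h import *
import cv2
s=sense();print({k:s[k] for k in ('time','tool_pos','tcp_rot','force','width','qpos')})
for n in("scene","top","wrist"):
    im=camera(n)[:,:,::-1]
    if n=="top": im=cv2.resize(im[130:225,162:315],None,fx=5,fy=5,interpolation=cv2.INTER_CUBIC)
    if n=="scene": im=cv2.resize(im[130:230,210:340],None,fx=6,fy=6,interpolation=cv2.INTER_CUBIC)
    cv2.imwrite(f"pics/{n}1.png",im)
E
```

```text
{'time': 2.55, 'tool_pos': array([454.58506796, -42.59036792, 129.00608552]), 'tcp_rot': array([-3.13046056e+00,  3.09518336e-03, -3.06625185e+00]), 'force': array([-1.26140362,  0.06413933,  0.19437706]), 'width': 0.41349802409529424, 'qpos': array([ 7.16039218e-01,  8.34949991e-04, -6.82109922e-01,  2.01247152e+00,
        1.24783717e-02,  1.12421256e+00,  1.67468517e+00])}
```

View pics/scene1.png

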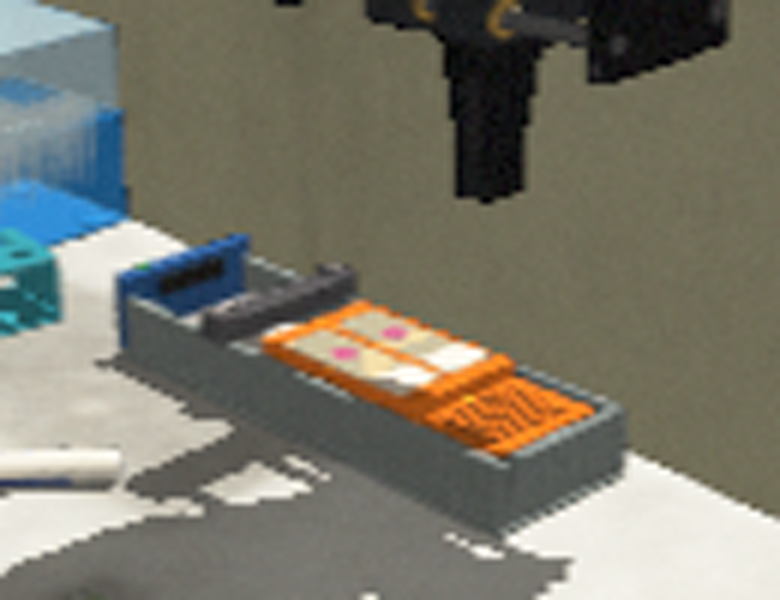

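View pics/top1.png

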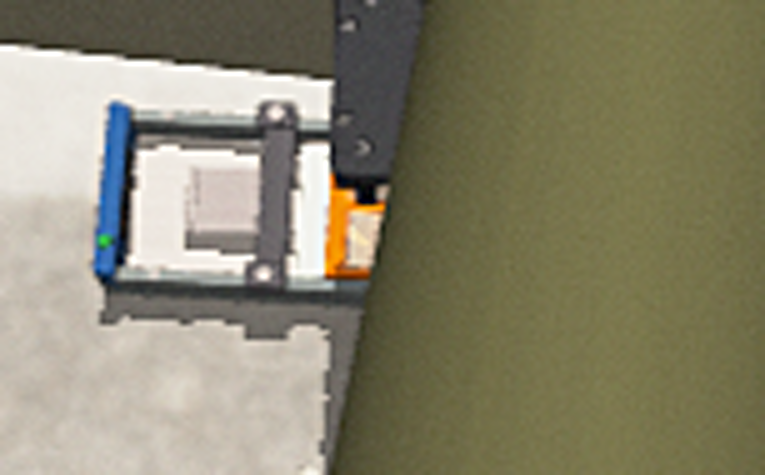

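View pics/wrist1.png

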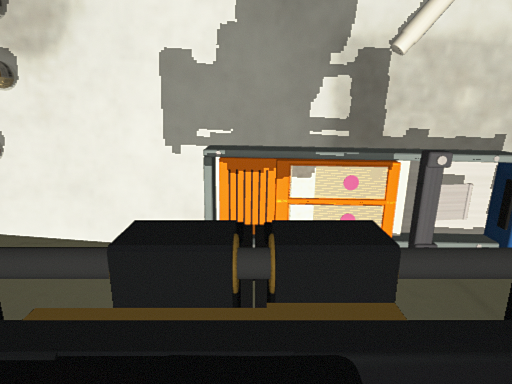

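```bash
python3 - <<'E'
from h import *
for n,u,v,z in [("stepbottom",276,190,31.5),("steptop",278,162,39.5),("pad rear near",220,158,31.5),("nose near",399,162,39.5),("rear outer near",205,148,34),("gate front near",414,160,45),("stop face",497,200,44),("near rail outer",340,150,34)]: print(n,ray("wrist",u,v,z).round(1))
print(proj("wrist",np.array([452,-28.6,31.5])),proj("wrist",np.array([425,-28.6,31.5])))
E
```

```text
stepbottom [449.3 -26.8  31.5]
steptop [425.2 -27.9  39.5]
pad rear near [426.8 -73.2  31.5]
nose near [418.3  64.1  39.5]
rear outer near [419.4 -84.9  34. ]
gate front near [415.2  72.5  45. ]
stop face [441.2 142.3  44. ]
near rail outer [413.1  19.5  34. ]
[273.44158673 193.04785221] [276.47924078 160.02660316]
```

Request:
step_arm --steps '[[[-0.1,-0.5,-0.5,0,0,-0.7],[0,0,-2,0,0,0],[0,0,-2,0,0,0],[0,0,-2,0,0,0],[0,0,-1,0,0,0],[0,0,-0.6,0,0,0],[0,0,0,0,0,0],[0,0,0,0,0,0]]]'

```text
time: 3.5
tool_pos: [458.3, -57.8, 52.5]
tcp_rot: [-3.122, 0.015, -3.094]
force: [1.5, -0.4, 1.0]
width: 0.8
```

Request:
step_arm --steps '[[[-0.2,0.5,0,0,0,0],[-0.1,0.4,0,0,0,0],[0,0,-0.4,0,0,0],[0,0,-0.4,0,0,0],[0,0,0,0,0,0],[0,0,0,0,0,0],[0,0,0,0,0,0],[0,0,0,0,0,0]]]'

```text
time: 4.3
tool_pos: [456.7, -48.1, 46.0]
tcp_rot: [-3.121, 0.019, -3.093]
force: [-0.0, -0.5, 0.4]
width: 0.6
```

```bash
python3 - <<'E'
from rig import *
s=sense();print({k:s[k] for k in ('time','tool_pos','tcp_rot','force','width','qpos','dq')})
E
```

```text
{'time': 4.3, 'tool_pos': array([456.73725109, -48.08000217,  46.03833311]), 'tcp_rot': array([-3.12075241,  0.01881618, -3.09342227]), 'force': array([-0.04489373, -0.48992914,  0.42741038]), 'width': 0.608451395113393, 'qpos': array([ 0.69052156,  0.11847788, -0.68220756,  2.10192597,  0.11761482,
        0.93074334,  1.56176848]), 'dq': array([ 1.75547726e-03,  9.76898603e-04, -5.50923070e-05, -1.22496208e-03,
       -5.80806326e-04,  9.71673129e-04,  1.85048598e-03])}
```

Request:
step_arm --steps '[[[-0.2,0,0,0.6,0.6,0.4],[-0.1,0,-0.2,0.6,0.6,0.4],[0,0,-0.4,0,0,0],[0,0,-0.4,0,0,0],[0,0,-0.3,0,0,0],[0,0,-0.2,0,0,0],[0,0,-0.2,0,0,0],[0,0,0,0,0,0]]]'

```text
time: 5.1
tool_pos: [454.0, -48.6, 29.2]
tcp_rot: [3.139, -0.003, -3.079]
force: [-2.5, 0.5, 8.9]
width: 0.4
```

Request:
step_arm --steps '[[[0,0,-0.2,0,0,0],[0,0,-0.3,0,0,0],[0,0,-0.3,0,0,0],[0,0,-0.3,0,0,0],[0,0,-0.3,0,0,0],[0,0,-0.3,0,0,0],[0,0,-0.3,0,0,0],[0,0,-0.3,0,0,0]]]'

```text
time: 5.9
tool_pos: [454.3, -48.7, 22.4]
tcp_rot: [-3.132, -0.017, -3.078]
force: [-11.8, 1.1, 31.7]
width: 0.2
```

Request:
step_arm --steps '[[[-0.1,0.2,-0.2,0,-0.3,0],[-0.05,0.3,-0.2,0,-0.3,0],[-0.05,0.3,-0.2,0,0,0],[-0.05,0.3,-0.2,0,0,0],[-0.05,0.3,-0.2,0,0,0],[-0.05,0.3,-0.2,0,0,0],[-0.05,0.3,-0.2,0,0,0],[-0.05,0.3,-0.2,0,0,0]]]'

```text
time: 6.7
tool_pos: [456.0, -45.7, 22.8]
tcp_rot: [-3.094, -0.004, -3.084]
force: [-6.4, -5.5, 19.0]
width: 0.2
```

Request:
step_arm --steps '[[[-0.15,0.5,-0.25,1,0,0.2],[-0.15,0.5,-0.25,1,0,0.2],[-0.15,0.5,-0.25,1,0,0],[-0.1,0.5,-0.25,0.7,0,0],[-0.1,0.5,-0.25,0.5,0,0],[-0.1,0.5,-0.25,0.5,0,0],[-0.1,0.5,-0.25,0.5,0,0],[-0.1,0.5,-0.25,0.5,0,0]]]'

```text
time: 7.5
tool_pos: [455.9, -42.7, 22.7]
tcp_rot: [-3.136, 0.009, -3.09]
force: [-6.2, -10.3, 21.5]
width: 0.3
```

```bash
python3 - <<'E'
from rig import *
import cv2
s=sense();print({k:s[k] for k in ('tool_pos','tcp_rot','force','ft_torque')})
for n in("scene","wrist"):
    im=camera(n)[:,:,::-1]
    if n=="scene": im=cv2.resize(im[130:230,210:340],None,fx=6,fy=6,interpolation=cv2.INTER_CUBIC)
    cv2.imwrite(f"pics/{n}2.png",im)
E
```

```text
{'tool_pos': array([455.88381816, -42.6730176 ,  22.69738446]), 'tcp_rot': array([-3.13555325,  0.00877508, -3.09041694]), 'force': array([ -6.24904383, -10.34896629,  21.45917169]), 'ft_torque': array([-2.25177845,  1.43450737,  0.01602966])}
```

View pics/scene2.png

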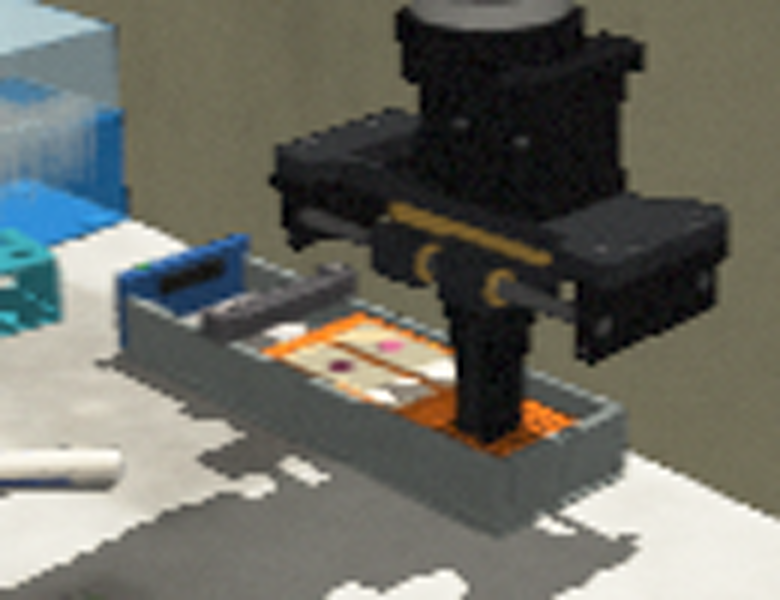

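View pics/wrist2.png

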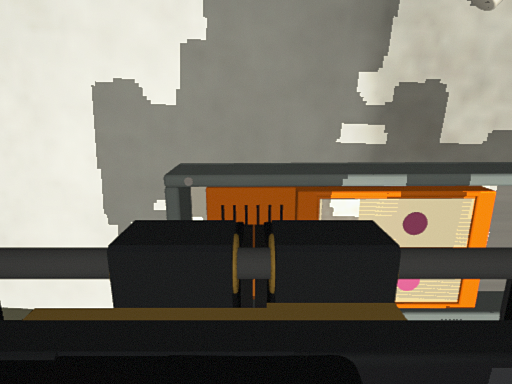

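```bash
python3 - <<'E'
from h import *
for n,u,v,z in [("stepbottom",296,200,22.5),("pad rear near",207,187,22.5),("nose near",495,190,30.5),("rear inner near",188,186,34)]: print(n,ray("wrist",u,v,z).round(1))
E
```

```text
stepbottom [431.3 -21.8  22.5]
pad rear near [426.9 -66.9  22.5]
nose near [419.1  71.   30.5]
rear inner near [424.  -74.1  34. ]
```

Request:
step_arm --steps '[[[-0.15,0.8,-0.25,0.7,0,0.2],[-0.15,0.9,-0.25,0.7,0,0.2],[-0.15,0.9,-0.25,0.7,0,0],[-0.15,0.9,-0.25,0.7,0,0],[-0.15,0.9,-0.25,0.7,0,0],[-0.15,0.9,-0.25,0.7,0,0],[-0.15,0.9,-0.25,0.7,0,0],[-0.15,0.9,-0.25,0.7,0,0]]]'

```text
time: 8.4
tool_pos: [454.2, -11.2, 22.8]
tcp_rot: [3.111, 0.022, -3.099]
force: [-6.5, -10.9, 24.4]
width: 0.6
```

Request:
step_arm --steps '[[[-0.25,0.8,-0.25,-0.3,0.5,0.3],[-0.25,0.8,-0.25,0,0.5,0.3],[-0.25,0.8,-0.25,0.3,0.2,0],[-0.25,0.8,-0.25,0.3,0.2,0],[-0.2,0.8,-0.25,0.3,0,0],[-0.2,0.8,-0.25,0.3,0,0],[-0.2,0.8,-0.25,0.3,0,0],[-0.2,0.8,-0.25,0.3,0,0]]]'

```text
time: 9.2
tool_pos: [452.9, 12.1, 22.8]
tcp_rot: [-3.135, 0.018, -3.104]
force: [-4.7, -11.9, 21.3]
width: 0.3
```

```bash
python3 - <<'E'
from rig import *
import cv2
s=sense();print({k:s[k] for k in ('tool_pos','tcp_rot','force','ft_torque')})
for n in("scene","wrist"):
    im=camera(n)[:,:,::-1]
    if n=="scene": im=cv2.resize(im[130:230,210:340],None,fx=6,fy=6,interpolation=cv2.INTER_CUBIC)
    cv2.imwrite(f"pics/{n}3.png",im)
E
```

```text
{'tool_pos': array([452.87250959,  12.05551018,  22.79716558]), 'tcp_rot': array([-3.13493359,  0.01813383, -3.10388716]), 'force': array([ -4.7234881 , -11.88518268,  21.34252129]), 'ft_torque': array([-2.81441683,  0.95073166,  0.0036685 ])}
```

View pics/scene3.png

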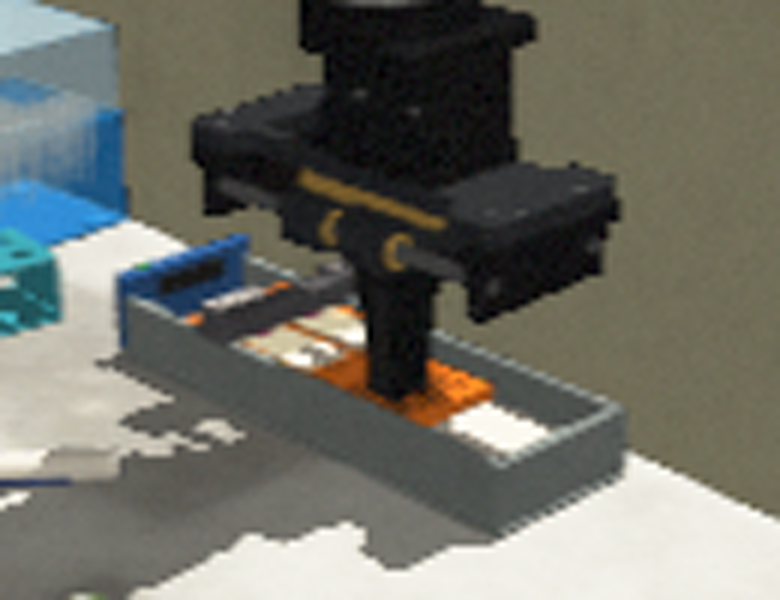

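View pics/wrist3.png

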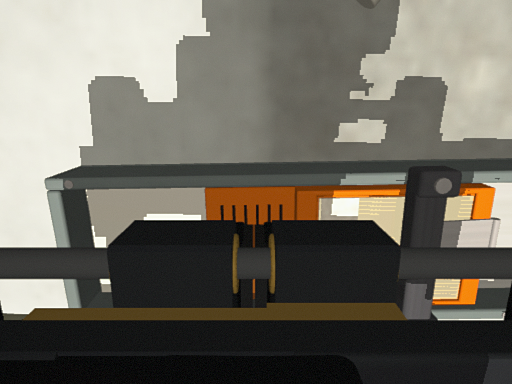

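Request:
step_arm --steps '[[[-0.25,0.8,-0.25,0.3,0.4,0.3],[-0.25,0.8,-0.25,0.3,0.4,0.3],[-0.25,0.8,-0.25,0.3,0.3,0.2],[-0.25,0.8,-0.25,0.3,0.2,0],[-0.2,0.8,-0.25,0.3,0,0],[-0.2,0.8,-0.25,0.3,0,0],[-0.2,0.6,-0.25,0.3,0,0],[-0.2,0.6,-0.25,0.3,0,0]]]'

```text
time: 10.1
tool_pos: [453.7, 25.0, 22.8]
tcp_rot: [-3.105, 0.019, -3.108]
force: [-3.5, -13.0, 20.9]
width: 0.6
```

Request:
step_arm --steps '[[[-0.3,0.9,-0.25,0.8,0.4,0.3],[-0.3,0.9,-0.25,0.8,0.4,0.3],[-0.3,0.9,-0.25,0.8,0.4,0.3],[-0.3,0.9,-0.25,0.6,0.4,0],[-0.25,0.9,-0.25,0.6,0,0],[-0.25,0.9,-0.25,0.6,0,0],[-0.25,0.9,-0.25,0.5,0,0],[-0.25,0.9,-0.25,0.5,0,0]]]'

```text
time: 10.9
tool_pos: [452.0, 54.8, 22.7]
tcp_rot: [-3.131, 0.02, -3.11]
force: [-2.8, -22.0, 22.3]
width: 0.5
```

```bash
python3 - <<'E'
from rig import *
import cv2
s=sense();print({k:s[k] for k in ('tool_pos','tcp_rot','force','ft_torque')})
for n in("top","wrist"):
    im=camera(n)[:,:,::-1]
    if n=="top": im=cv2.resize(im[130:225,162:315],None,fx=5,fy=5,interpolation=cv2.INTER_CUBIC)
    cv2.imwrite(f"pics/{n}4.png",im)
E
```

```text
{'tool_pos': array([452.04623432,  54.77071818,  22.67694783]), 'tcp_rot': array([-3.1311208 ,  0.02000707, -3.10960981]), 'force': array([ -2.84461455, -21.96194853,  22.3440042 ]), 'ft_torque': array([-4.94933266,  0.5480845 ,  0.09903149])}
```

View pics/top4.png

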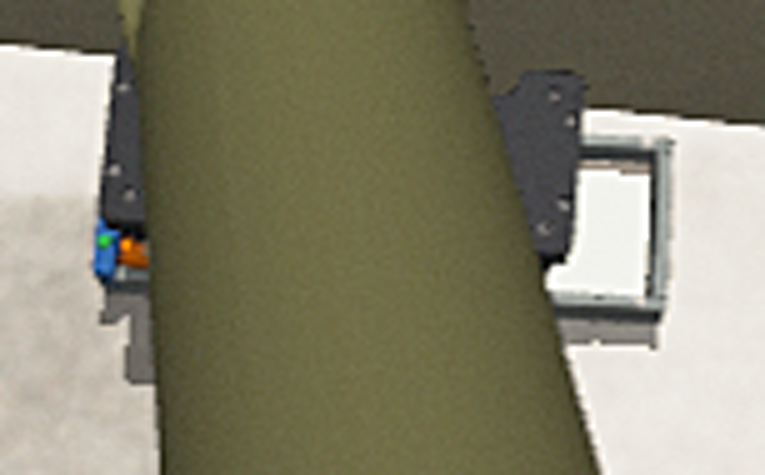

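View pics/wrist4.png

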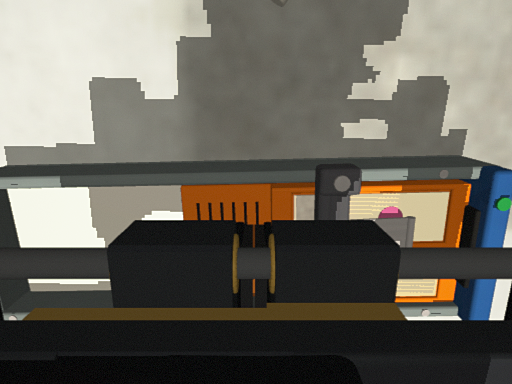

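```bash
python3 - <<'E'
from h import *
for n,u,v,z in [("stepbottom",271,200,22.5),("pad rear",183,188,22.5),("nose near",466,200,30.5),("nose b",455,300,30.5),("stop top edge",486,175,44),("stop top edge b",478,240,44),("stop top b",478,300,44)]: print(n,ray("wrist",u,v,z).round(1))
import cv2
cv2.imwrite("pics/w4c.png",cv2.resize(cv2.imread("pics/wrist4.png")[150:330,400:512],None,fx=4,fy=4,interpolation=cv2.INTER_CUBIC)[:600])
E
```

```text
stepbottom [428.2  63.4  22.5]
pad rear [423.5  19.   22.5]
nose near [422.5 155.8  30.5]
nose b [476.7 161.1  30.5]
stop top edge [407.5 153.1  44. ]
stop top edge b [437.3 156.   44. ]
stop top b [467.8 162.5  44. ]
```

View pics/w4c.png

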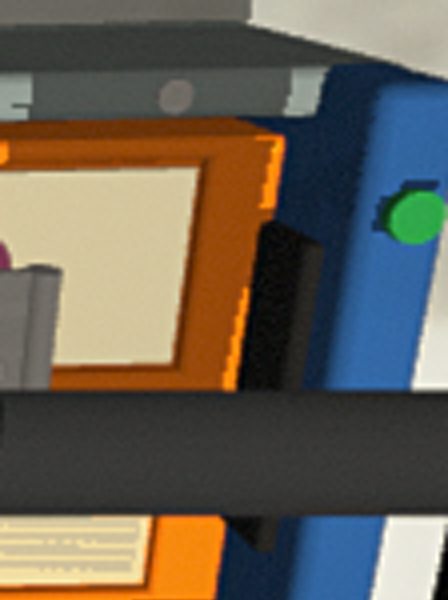

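Request:
step_arm --steps '[[[-0.1,0.6,-0.25,0.5,0.4,0.2],[-0.1,0.6,-0.25,0.5,0.3,0.2],[-0.1,0.6,-0.25,0.5,0.2,0],[-0.1,0.6,-0.25,0.5,0,0],[-0.1,0.6,-0.25,0.5,0,0],[-0.1,0.6,-0.25,0.5,0,0],[-0.1,0.6,-0.25,0.5,0,0],[-0.1,0.6,-0.25,0.5,0,0]]]'

```text
time: 11.8
tool_pos: [452.0, 54.7, 22.6]
tcp_rot: [-3.122, 0.002, -3.119]
force: [-6.9, -15.4, 27.5]
width: 0.3
```

```bash
python3 - <<'E'
from rig import *
from h import *
import cv2
s=sense();print({k:s[k] for k in ('tool_pos','tcp_rot','force','ft_torque')})
im=camera("wrist")[:,:,::-1]
cv2.imwrite("pics/w5.png",im)
cv2.imwrite("pics/w5c.png",cv2.resize(im[150:300,400:512],None,fx=4,fy=4,interpolation=cv2.INTER_CUBIC)[:600])
print(proj("wrist",np.array([440,156.5,44.])),proj("wrist",np.array([440,156.5,30.5])))
E
```

```text
{'tool_pos': array([452.04306982,  54.6794546 ,  22.61799729]), 'tcp_rot': array([-3.12194750e+00,  1.62925442e-03, -3.11860630e+00]), 'force': array([ -6.86750798, -15.4482104 ,  27.50029426]), 'ft_torque': array([-3.17583176,  1.52520879,  0.25596074])}
[478.94177941 243.67056777] [461.26630077 232.7220611 ]
```

View pics/w5c.png

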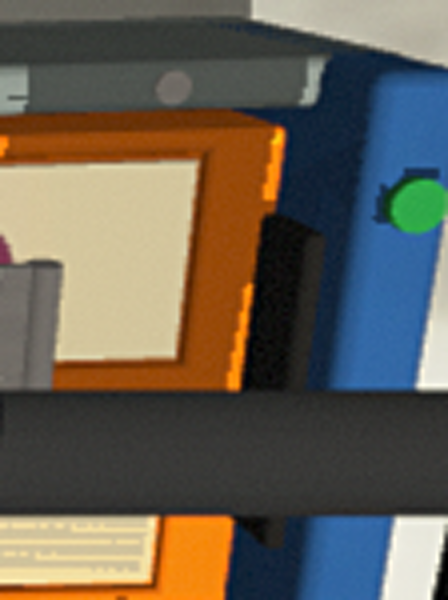

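Request:
step_arm --steps '[[[-0.1,1,-0.2,0.5,0,0.2],[-0.1,1.1,-0.2,0.5,0,0.2],[-0.1,1.2,-0.2,0.5,0,0],[-0.1,1.2,-0.2,0.5,0,0],[-0.1,1.2,-0.2,0.5,0,0],[-0.1,1.2,-0.2,0.5,0,0],[-0.1,1.2,-0.2,0.5,0,0],[-0.1,1.2,-0.2,0.5,0,0]]]'

```text
time: 12.65
tool_pos: [451.7, 54.5, 23.1]
tcp_rot: [-3.05, -0.008, 3.138]
force: [-3.6, -24.6, 19.9]
width: 0.5
```

Request:
step_arm --steps '[[[0,0.1,0,0,0,0],[0,0,0.3,0,0,0],[0,0,0.6,0,0,0],[0,0,1,0,0,0],[0,-0.3,1.5,0,0,0],[0,-0.3,2,0,0,0],[0,0,2,0,0,0],[0,0,2,0,0,0]]]'

```text
time: 13.45
tool_pos: [449.3, 47.6, 120.9]
tcp_rot: [-3.048, -0.013, 3.137]
force: [0.8, -0.6, 0.3]
width: 0.2
```

Request:
step_arm --steps '[[[0,-2,2,0,0,0],[0,-4,2,0,0,0],[0,-4,1,0,0,0],[0,-4,0,0,0,0],[0,-4,0,0,0,0],[0,-4,0,0,0,0],[0,-3,0,0,0,0],[0,0,0,0,0,0]]]'

```text
time: 14.25
tool_pos: [450.4, -207.7, 181.7]
tcp_rot: [-3.045, 0.001, -3.135]
force: [-0.2, 1.2, 1.0]
width: 0.5
```

```bash
python3 - <<'E'
from rig import *
import cv2
s=sense();print({k:s[k] for k in ('time','tool_pos','tcp_rot','force')})
for n in("top","scene"):
    im=camera(n)[:,:,::-1]
    cv2.imwrite(f"pics/{n}6f.png",im)
    if n=="top": im=cv2.resize(im[130:225,162:295],None,fx=6,fy=6,interpolation=cv2.INTER_CUBIC)
    else: im=cv2.resize(im[150:230,210:320],None,fx=7,fy=7,interpolation=cv2.INTER_CUBIC)
    cv2.imwrite(f"pics/{n}6.png",im)
E
```

```text
{'time': 14.25, 'tool_pos': array([ 450.41967857, -207.7023155 ,  181.73344973]), 'tcp_rot': array([-3.04481872e+00,  5.83846918e-04, -3.13479846e+00]), 'force': array([-0.18643183,  1.23105849,  1.02990755])}
```

View pics/top6.png

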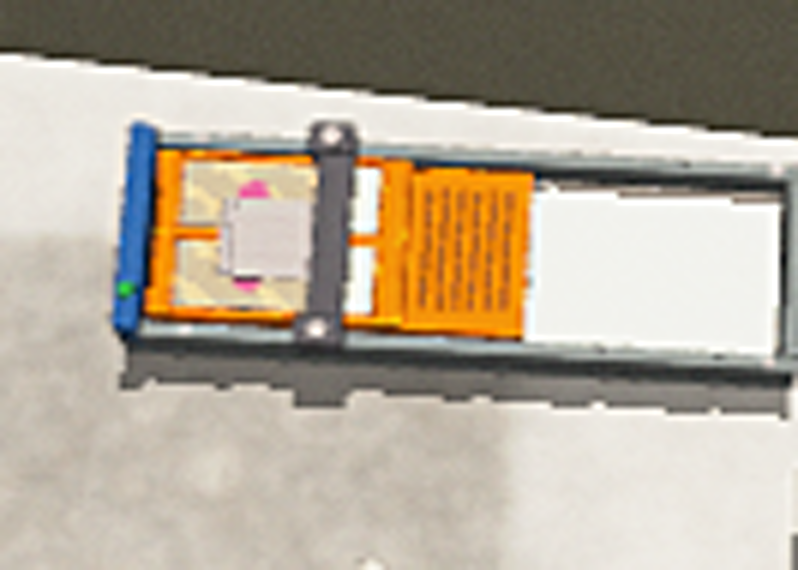

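View pics/scene6.png

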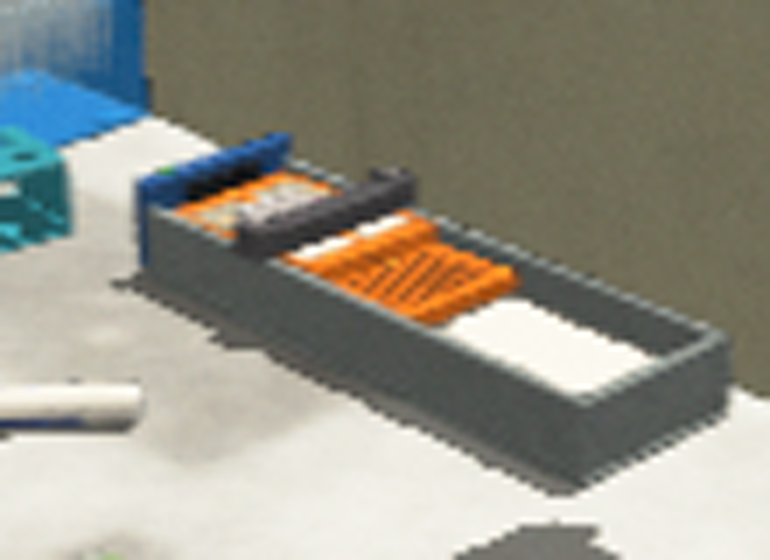

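View pics/top6f.png

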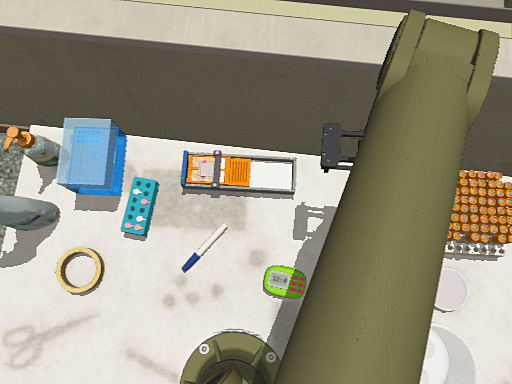

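```bash
python3 - <<'E'
from h import *
def T(x,y,z): return ray("top",162+(x+.5)/6-.5,130+(y+.5)/6-.5,z).round(1)
print("stop",T(157,128,44),"nose",T(160,152,30.5),T(147,315,30.5),"gate front",T(349,240,45),"step",T(411,162,32),T(402,330,32), "padrear",T(535,175,27),T(523,338,27))
E
```

```text
stop [480.9 158.6  44. ] nose [475.7 158.8  30.5] [412.9 154.5  30.5] gate front [446.2  82.2  45. ] step [482.   64.5  32. ] [417.7  59.8  32. ] padrear [483.7  18.1  27. ] [420.9  15.3  27. ]
```

View pics/scene6f.png

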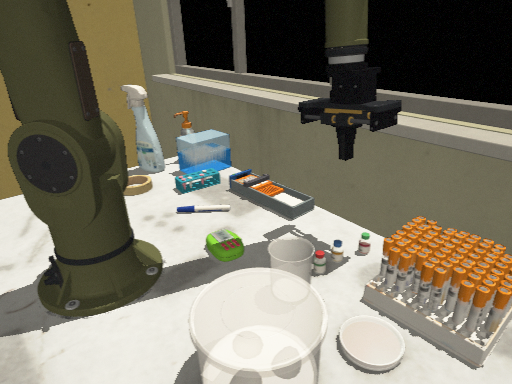

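```bash
python3 -c "
from rig import *
print(job_done())"
```

```text
the job is handed in; nothing more can be done
None
```

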